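# Fit a sanding drum and its cap on the leaning spindle

## Robot

A 6-joint arm with a two-finger parallel gripper is mounted at the origin on the work surface. World frame = base frame: x ahead of the robot, y to its left, z up, the work surface at z = 0. Lengths are in mm, angles in rad, forces in N, time in s.
With the tool pointing down it reaches from about 325 to 775 mm from the base axis. Payload 9.3 kg.
Tool frame: the origin (TCP) lies at the very end of the fingers, on their centre line; the grasp point (between the pads) lies 19 mm behind it; z points along the fingers, y is the line along which they close (so a half turn about z gives the same grasp; the last joint's range is limited). The gripper opens to 85 mm and grips with 20 to 120 N. Pads are 22 mm wide; open, the fingers measure 114 mm over their backs; the gripper's body (76 mm by 85 mm) begins 54 mm behind the grasp point. The pads swing forward as they close: fully open they stand 13 mm farther back than shut.
Start: joints at [-1.346, 0.259, 0.021, 1.334, 0, 1.418], TCP at [202.875, -511.212, 193.879] pointing down, gripper open.
Joint ranges: [-3.04, 3.04], [-0.91, 1.82], [-1.04, 1.36], [-1.92, 1.95], [-1.52, 1.45], [-3.14, 3.14]. Speed limits (rad/s): [2.22, 2.22, 2.79, 3.14, 3.14, 3.14].

## Interface

Orientations are given as a unit quaternion [x, y, z, w].
In Python, from rig import manip gives the robot as it stands. The module is installed in compiled form; this text tells all that it offers.
- The arm moves only by the tool step_arm, never from a script. Its argument "commands" is a list of rows, each a list of 7 numbers: the shift along the world's x, y, z in cm, then the turn, a rotation vector about the world's x, y, z in degrees, then the opening, from 0 (shut) to 1 (fully open). A call has exactly 5 rows; each row shifts and turns the commanded pose from where the row before left it; what a row does not reach is not made up. A row lasts 1/12 s, in which the tool goes at most 41.7 mm and 7.16 degrees, less where a joint would pass 70% of its speed; a pose out of reach is approached as far as the arm can. A call with a gripper value outside its range is refused whole. The fingers move at their own pace and stop on an object; "newtons" is the grip in N (left out, the last holds). Time passes only in rows, so rows that do not move let the fingers close, or fill a call up. It gives the time, the measured TCP pose, the force, the opening and the grip force at its end, in the units of the state.
- manip.sense(): the state, without advancing time (a new reading comes with each control period).
- manip.camera(name): name is "scene" or "top"; returns the picture (400x640x3 uint8, blue, green, red); there is no depth.
- manip.get_calibration(name): a dict with "camera_matrix" (3x3 intrinsics, pixels), "T" (4x4, takes a point from camera to world coordinates). Camera axes: x right, y down, z forward; pixel columns grow to the right and rows downward; lengths in mm; the calibration is good to about 2 mm. A picture is of the moment at which its call begins. get_calibration takes no time and is no camera call.
- manip.sign_off(): hands the job in; it is judged then, once.
The state is a dict: "time_s": time; "joints": joint angles; "joint_vel": joint speeds; "tau": joint torques, N m; "tool_pos": TCP position; "ee_rot": TCP orientation; "wrist_force": force on the tool from outside, world axes, zero at the start; "torque": the same for the moment, N m; "width": finger opening in mm; "grasp_force": force on a finger pad.
Only numpy, scipy, OpenCV 4.12 (cv2) and the standard library are available. Lean on these libraries where they do the work, as an engineer would, in place of code of your own. Each camera call takes 0.05 s, during which the arm holds its last target. There are 200 camera calls.

## Task

Get the sole-edge sander ready: slide the orange sanding drum onto the leaning spindle until it sits home on the steel flange and let it go, then push the black retaining cap over the end of the spindle until its steel skirt sits flat on the drum. Leave the tools, shoe, last and other things on the bench where they are.

Things in the scene. Friction and masses are not known exactly. Their poses are not given: they have to be found in the camera images.
- spindle_seat (a point): Centre of the upper face of the steel flange (46 mm across, 8 mm thick), on the spindle's axis, 120 mm above the bench. z runs up along the spindle, which leans 30 degrees from vertical, top towards the robot's side; y is level. The fixed spindle: a plain steel shaft, 18 mm diameter for 46 mm from here, then tapering to 6 mm at its tip. Nothing stands above the flange beside it.
- spindle_tip (a point): Tip of the spindle, on its axis, 58 mm along z from spindle_seat; same axes.
- drum_mid (a point): Centre of the sanding drum: hollow cylinder, orange sleeve on grey core, 50 mm across, 34 mm high, plain 24 mm bore right through (either way up), about 120 g. It stands on the bench with its bore upright (z along the bore); this point is 17 mm above its underside. Home, this point is 17 mm above spindle_seat along the spindle. 3 mm play all round on the shaft.
- cap_mid (a point): Centre of the retaining cap, 20 mm above its underside: 40 mm high, steel skirt 44 mm diameter and 8 mm high below, black knob 32 mm diameter and 32 mm high above, red dot on top. Bore from below 22 mm wide, 28 mm deep, closed at the top; no thread, 2 mm play all round. About 90 g. Stands skirt down (z up). Home on the drum, this point is 54 mm above spindle_seat along the spindle.
- drum: The same sanding drum; origin at the centre of its underside, z along the bore.
- cap: The same retaining cap; origin at the centre of its skirt's underside, z up through the knob.
- last: Bystander: yellow plastic shoe last, 250 x 85 x 85 mm, origin under its middle.
- shoe: Bystander: dark blue shoe with white sole, 265 x 94 x 103 mm, origin under its middle.
- tin: Bystander: small tin with yellow label, 60 mm across, 65 mm high, origin at the centre of its underside.
- cone: Bystander: red thread cone, 56 mm across, 105 mm high, origin at the centre of its underside.
- driver: Bystander: screwdriver lying on the bench between robot and sanding head, origin under it.
- brush: Bystander: brush lying at the left, origin under it.
- hammer: Bystander: hammer lying at the right, origin under it.
- head: The green sanding head that carries the spindle, fixed to the bench (place and turn vary): base plate 160 x 120 mm, above it a bracket with a motor body 72 mm in diameter along the spindle's axis, ending 24 mm below the flange's upper face. Origin at the bench near the plate's middle; x points away from the side the spindle leans to.
Not all that is in view belongs to the job. Several things look just like the drum: the one meant starts nearest to the robot's base.

How it is judged:
By the outcome, as a careful person would: the job done as asked, in the order asked, and still so for the second after the job is handed in, with the robot touching nothing.
It also fails if it takes over 62 s, if anything falls off the work surface, if the arm or the gripper's body presses on something with over 40 N, if the wrist force passes 120 N, or if a joint passes its speed limit or range.

## Working session

There is one attempt and no reset: what is moved stays moved. The work goes in short steps, Python scripts to look and compute and a tool call to move; the robot and the scene stay as the last step left them, time stands still between calls to the robot, and variables do not carry over. Pictures are saved under pics/ and viewed, at most 10 in all, crops included, and the job is handed in when it is done.

Besides the shell and the picture viewer there is one more tool, called after "Request:" in YAML: its name, and indented under it one key for each argument. step_arm: Moves the arm, as the interface text tells. Its arguments: {"type":"object","properties":{"commands":{"type":"array","items":{"type":"array","items":{"type":"number"}}},"newtons":{"type":"number"}},"required":["commands"]}

```bash
mkdir -p pics
python3 - <<'E'
from rig import manip
import cv2,numpy as np
for n in("scene","top"):
    c=manip.get_calibration(n);print(n,np.round(c["camera_matrix"],1).tolist(),np.round(c["T"],3).tolist())
    im=manip.camera(n);cv2.imwrite(f"pics/{n}0.png",im)
s=manip.sense();print(s)
E
```

```text
scene [[362.9, 0.0, 317.1], [0.0, 362.9, 201.3], [0.0, 0.0, 1.0]] [[-0.726, 0.367, -0.582, 1146.771], [0.688, 0.414, -0.596, 663.025], [0.022, -0.833, -0.553, 687.425], [0.0, 0.0, 0.0, 1.0]]
top [[511.9, 0.0, 316.7], [0.0, 511.9, 200.9], [0.0, 0.0, 1.0]] [[0.017, -0.995, 0.097, 391.214], [-1.0, -0.017, -0.006, 40.749], [0.007, -0.097, -0.995, 1927.186], [0.0, 0.0, 0.0, 1.0]]
{'time_s': 0.1, 'joints': array([-1.34559101e+00,  2.59130454e-01,  2.08098366e-02,  1.33372470e+00,
        4.56117199e-05,  1.41821097e+00]), 'joint_vel': array([-0.00059078, -0.00207482,  0.00365349,  0.00032436, -0.00091109,
        0.00109125]), 'tau': array([ 4.16347728e-03, -5.56692982e+01,  3.45069659e+01,  1.16001751e-02,
       -2.06268842e-04,  1.32960659e-05]), 'tool_pos': array([ 202.82278929, -510.89430848,  193.31867356]), 'ee_rot': array([ 9.82212073e-01,  1.87773943e-01,  1.20471047e-07, -6.24909479e-04]), 'wrist_force': array([0.51611896, 0.32217596, 0.59933362]), 'torque': array([-0.05930972, -0.02031553, -0.02310195]), 'grasp_force': 0.0, 'width': 85.27122295023152}
```

View pics/scene0.png

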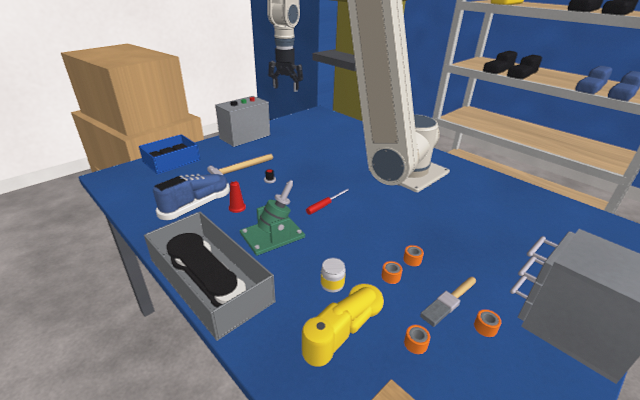

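View pics/top0.png

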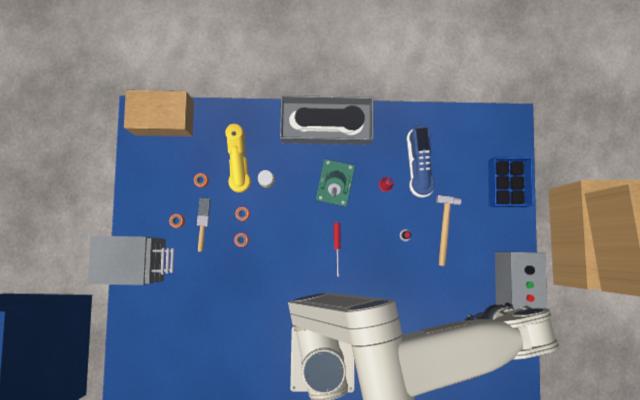

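Top view: four drum-like rings at (200,180), (176,220), (242,213) and (241,240). The cap is at (405,235) and the spindle at about (336,187). The base is near (322,370), so the ring at (241,240), which is (413,256) in the scene view, looks nearest. I'll measure it and confirm in a crop.

```bash
cat > h.py <<'E'
from rig import manip
import cv2,numpy as np
def ray(n,p):
    c=manip.get_calibration(n);d=c["T"][:3,:3]@np.linalg.solve(c["camera_matrix"],[p[0],p[1],1.]);return c["T"][:3,3],d
def onz(n,p,z):
    o,d=ray(n,p);return o+d*(z-o[2])/d[2]
def proj(n,X):
    c=manip.get_calibration(n);T=np.linalg.inv(c["T"]);q=c["camera_matrix"]@(T[:3,:3]@np.asarray(X,float)+T[:3,3]);return q[:2]/q[2]
def tri(p,q):
    o,d=ray("top",p);a,e=ray("scene",q);s=np.linalg.lstsq(np.c_[d,-e],a-o,rcond=None)[0]
    x,y=o+s[0]*d,a+s[1]*e;return (x+y)/2,np.linalg.norm(x-y)
def blobs(im,lo,hi,amin=15):
    m=cv2.inRange(cv2.cvtColor(im,cv2.COLOR_BGR2HSV),np.array(lo),np.array(hi))
    return [c for c in cv2.findContours(m,cv2.RETR_EXTERNAL,cv2.CHAIN_APPROX_NONE)[0] if cv2.contourArea(c)>=amin]
E
python3 - <<'E'
from h import *
T=cv2.imread("pics/top0.png");S=cv2.imread("pics/scene0.png")
for c in blobs(T,(4,120,80),(16,255,255),40):
    (u,v),r=cv2.minEnclosingCircle(c);X=onz("top",(u,v),30)
    if r<15: print("drum top",round(u,1),round(v,1),round(r,1),np.round(X),round(np.hypot(*X[:2])), "scene",np.round(proj("scene",X)))
for lo,hi in(((0,150,80),(4,255,255)),((172,120,80),(180,255,255))):
    for c in blobs(T,lo,hi,4):
        (u,v),r=cv2.minEnclosingCircle(c);print("red",round(u,1),round(v,1),round(r,1),np.round(onz("top",(u,v),40),1))
for c in blobs(T,(60,80,30),(90,255,255),200):
    b=cv2.minAreaRect(c);print("plate",b);print([np.round(onz("top",p,10)).tolist() for p in cv2.boxPoints(b)])
a=cv2.resize(T[150:270,160:280],None,fx=3,fy=3,interpolation=2)
b=cv2.resize(T[150:270,295:415],None,fx=3,fy=3,interpolation=2)
c=cv2.resize(S[165:255,230:330],(400,360),interpolation=2)
cv2.imwrite("pics/crop1.png",np.vstack([cv2.resize(np.hstack([a,b]),(600,300)),np.hstack([cv2.resize(c,(330,300)),cv2.resize(S[230:310,365:437],(270,300),interpolation=2)])]))
E
```

```text
drum top 240.8 239.3 6.8 [428. 308.  30.] 527 scene [413. 251.]
drum top 176.2 220.5 7.2 [494. 549.  30.] 738 scene [487. 318.]
drum top 241.8 213.4 6.7 [524. 307.  30.] 607 scene [391. 268.]
drum top 200.6 179.8 6.8 [647. 465.  30.] 796 scene [416. 334.]
red 530.0 297.5 3.4 [ 234.2 -754.2   40. ]
red 406.5 234.5 2.9 [ 456.  -303.1   40. ]
red 336.5 235.5 12.7 [447.9 -45.1  40. ]
red 385.5 184.0 6.8 [ 642.2 -224.9   40. ]
plate ((334.85272216796875, 182.4068145751953), (31.041837692260742, 41.402713775634766), 11.768289566040039)
[[583.0, 35.0, 10.0], [738.0, 5.0, 10.0], [716.0, -110.0, 10.0], [561.0, -80.0, 10.0]]
```

View pics/crop1.png

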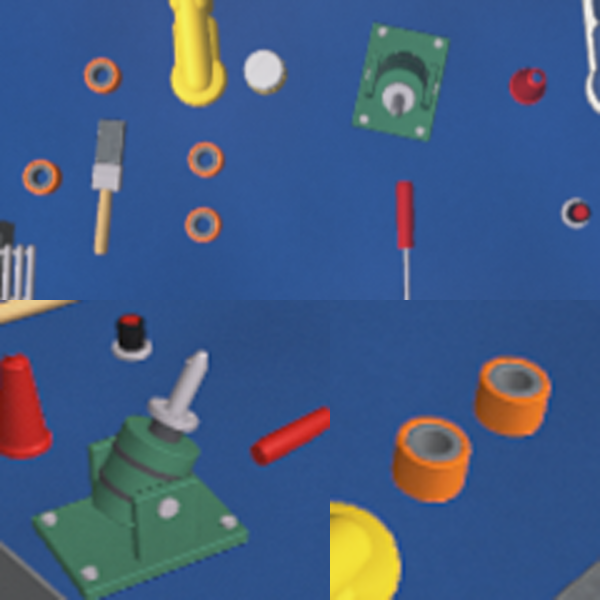

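The crop confirms that the drum at top (241,239) is the nearest, at about (428,308) and 527 mm out; the next is 607 mm out. The cap is at about (456,-303). The spindle tip shows in the scene crop near (291,181). Next I'll refine the spindle while setting out towards the drum.

Run:
```python
from h import *
T=cv2.imread("pics/top0.png");S=cv2.imread("pics/scene0.png")
for p in((240.8,239.3),): print("drum z17",onz("top",p,17))
c=[c for c in blobs(S,(4,120,80),(16,255,255),40) if cv2.pointPolygonTest(c,(413,262),False)>=0 or abs(c[:,0].mean(0)-[413,255]).max()<10]
for k in c: 
    b=cv2.boundingRect(k);print("scene drum",b,tri((240.8,239.3),(b[0]+b[2]/2-.5,b[1]+b[3]/2-.5)), "pred",proj("scene",onz("top",(240.8,239.3),17)))
# cap: all non-blue pixels
print("cap dot", onz("top",(406.5,234.5),40))
m=cv2.inRange(cv2.cvtColor(T,cv2.COLOR_BGR2HSV),np.array((0,0,120)),np.array((180,70,255)))
n,l,st,ce=cv2.connectedComponentsWithStats(m)
for i in range(1,n):
    x,y,w,h,a=st[i]
    if 310<x<420 and 160<y<250: print("top grey",st[i],ce[i])
m=cv2.inRange(cv2.cvtColor(S,cv2.COLOR_BGR2HSV),np.array((0,0,110)),np.array((180,70,255)))
n,l,st,ce=cv2.connectedComponentsWithStats(m)
for i in range(1,n):
    x,y,w,h,a=st[i]
    if 255<x<310 and 165<y<250 and a>6: print("scene grey",st[i],ce[i])
d=np.array([-.982,.19,0])
for seat in([600,-40,120],):pass
yy=slice(180,202);print("top V");print(T[180:202,324:346,:].min(2))
```

```text
drum z17 [428.41616464 309.5798613   17.        ]
scene drum (404, 245, 20, 21) (array([427.8141387 , 310.36160291,  18.32324086]), np.float64(2.2393885803317812)) pred [412.63417681 255.27261872]
cap dot [ 455.99073179 -303.08146053   40.        ]
top grey [419 162   5   3  12] [420.83333333 163.08333333]
top grey [348 165   4   5  14] [349.85714286 166.71428571]
top grey [419 168   5   3  12] [421.16666667 168.91666667]
top grey [321 178   2   4   6] [321.5 179.5]
top grey [328 183  13  13 124] [333.98387097 188.58064516]
top grey [348 183   3   5   7] [348.85714286 185.        ]
top grey [319 196   4   4  14] [320.28571429 197.5       ]
top grey [341 200   4   5  15] [342.46666667 202.13333333]
top grey [400 229  10  12  43] [403.06976744 235.06976744]
top grey [337 249   2  28  53] [337.47169811 263.20754717]
scene grey [264 177  12   6  38] [269.63157895 180.18421053]
scene grey [275 180  18  25 205] [284.5804878  193.53170732]
scene grey [277 224   8   7  37] [280.43243243 226.91891892]
scene grey [297 229   5   5  19] [299.05263158 231.05263158]
top V
[[ 70  58  64  67  73  75
[... 1321 characters left out ...]
6  96 131 139 113  81  72  73
   74  72  68  66]
 [ 71  72  72  74  72  70  79 118 137 108  93  84  98  86  75  71  73  75
   75  74  75  74]
 [ 71  73  73  73  73  71  72  88  97  81  77  74  75  73  73  73  74  75
   75  76  75  75]
 [ 71  73  72  72  73  72  72  73  74  73  72  73  73  75  74  74  74  74
   75  75  75  75]
 [ 73  73  72  72  72  73  74  73  74  72  74  74  75  74  74  73  74  74
   73  74  74  74]
 [ 72  73  72  72  72  73  72  73  74  74  74  74  74  74  74  73  73  73
   76  74  72  73]
 [ 72  72  72  72  73  72  72  73  74  73  73  73  73  74  74  73  73  81
  108 101  82  74]
 [ 63  68  73  72  72  72  73  73  74  74  73  74  74  74  75  73  78 124
  164 165 127  86]]
```

Request:
step_arm:
  commands:
    - [2.5, 3.3, 0.5, 0, 0, 7, 1]
    - [2.5, 3.3, 0.5, 0, 0, 7, 1]
    - [2.5, 3.3, 0.5, 0, 0, 7, 1]
    - [2.5, 3.3, 0.5, 0, 0, 7, 1]
    - [2.5, 3.3, 0.5, 0, 0, 7, 1]

```text
time_s: 0.52
tool_pos: [328.3, -344.6, 218.8]
ee_rot: [0.879, 0.477, -0.0, -0.0]
wrist_force: [0.8, -0.7, 0.5]
width: 85.6
grasp_force: 0.0
```

Run:
```python
from h import *
S=cv2.imread("pics/scene0.png")
for yaw in(-11,):
    w=np.radians(yaw);d=np.array([np.cos(w),np.sin(w),0]);z=-.5*d+[0,0,.866];y=np.array([-d[1],d[0],0]);x=np.cross(y,z)
    seat=onz("top",(334.0,188.8),120);print("seat",seat,"tip",seat+58*z, "z",z)
    print("top tip px",proj("top",seat+58*z),"scene tip",proj("scene",seat+58*z),"scene seat",proj("scene",seat))
    t=np.linspace(0,2*np.pi,60);P=lambda n,h:np.array([proj(n,seat+h*z+23*(np.cos(a)*x+np.sin(a)*y)) for a in t])
    for n in("top","scene"):
        for h in(0,-8): q=P(n,h);print(n,h,q.min(0),q.max(0))
print(S[176:208,272:296].min(2))
```

```text
seat [611.11178036 -30.3856983  120.        ] tip [582.64459204 -24.85223744 170.228     ] z [-0.49081359  0.0954045   0.866     ]
top tip px [332.88251541 195.20956377] scene tip [290.39433826 179.72536541] scene seat [281.82958279 197.49060159]
top 0 [327.55768977 182.79020815] [340.46349277 194.7449589 ]
top -8 [327.73217659 181.95488625] [340.58695919 193.87061621]
scene 0 [274.44803846 193.48872806] [289.13780179 201.5659431 ]
scene -8 [273.29380282 195.88784095] [287.96568659 203.99257788]
[[ 29  45  61  58  45  46  48  48  47  47  47  46  46  46  46  45  46  46
   47  48  46  46  46  45]
 [ 30  66 118 110  41  47  45  47  46  46  46  46  47  48  46  47  47  45
   46  45  44  45  44  45]
 [ 25  69 141 152  42  45  47  46  47  47  47  47  48  46  46  46  46  43
   44  42  43  45  46  45]
 [ 65 112 162 159  56  44  46  46  45  47  47  48  47  46  47  46  45  44
   56  56  41  44  45  47]
 [150 186 185 146  51  46  46  45  47  48  47  46  47  45  46  43  43  76
  121 131  93  41  44  45]
 [191 183 147  79  42  46  47  45  46  44  47  45  46  46  43  54  79 133
  181 208 178  37  4
[... 1933 characters left out ...]
69  68  61  51  58  97 137 160 168 173 178 182 171 162 168 167 152
   87  44  44  48  48  47]
 [ 68  68  66  57  50  59  64  85 117 149 169 178 180 180 181 182 169 139
   56  42  47  47  48  45]
 [ 69  69  64  54  57  64  70  73  73  85 117 158 173 167 165 157 140  94
   42  44  45  48  45  46]
 [ 68  69  67  62  62  67  74  76  77  79  79  77  84 104 125 116  78  52
   45  45  48  46  44  47]
 [ 71  69  70  69  66  71  76  77  80  82  81  77  70  59  49  42  41  43
   46  47  48  46  47  45]
 [ 67  73  70  70  70  70  74  79  81  81  81  76  69  65  64  53  46  44
   47  44  47  45  44  47]
 [ 60  67  75  72  71  69  69  73  78  80  79  74  67  67  70  68  59  50
   46  47  45  46  47  46]]
```

Request:
step_arm:
  commands:
    - [1.5, 3.8, 0, 0, 0, 7, 1]
    - [1.5, 3.8, 0, 0, 0, 7, 1]
    - [1.5, 3.8, 0, 0, 0, 7, 1]
    - [1.5, 3.8, 0, 0, 0, 7, 1]
    - [1.5, 3.8, 0, 0, 0, 7, 1]

```text
time_s: 0.93
tool_pos: [402.9, -154.4, 218.8]
ee_rot: [0.695, 0.719, -0.0, -0.0]
wrist_force: [0.9, -1.0, -0.4]
width: 85.5
grasp_force: 0.0
```

Request:
step_arm:
  commands:
    - [0.5, 3.8, 0, 0, 0, 7, 1]
    - [0.5, 3.8, 0, 0, 0, 7, 1]
    - [0.5, 3.8, 0, 0, 0, 7, 1]
    - [0.5, 3.8, 0, 0, 0, 7, 1]
    - [0.5, 3.8, 0, 0, 0, 7, 1]

```text
time_s: 1.35
tool_pos: [427.4, 35.6, 218.8]
ee_rot: [0.446, 0.895, -0.0, -0.0]
wrist_force: [1.3, -1.3, 0.6]
width: 85.5
grasp_force: 0.0
```

Request:
step_arm:
  commands:
    - [0, 3.8, 0, 0, 0, 7, 1]
    - [0, 3.8, 0, 0, 0, 7, 1]
    - [0, 3.8, 0, 0, 0, 7, 1]
    - [0, 3.8, 0, 0, 0, 7, 1]
    - [0, 3.8, 0, 0, 0, 7, 1]

```text
time_s: 1.77
tool_pos: [427.1, 225.6, 218.7]
ee_rot: [0.156, 0.988, -0.0, -0.0]
wrist_force: [1.0, 0.7, -0.4]
width: 85.4
grasp_force: 0.0
```

Request:
step_arm:
  commands:
    - [0, 2.8, 0, 0, 0, 7, 1]
    - [0, 2.8, 0, 0, 0, 0.3, 1]
    - [0, 2.87, -1, 0, 0, 0, 1]
    - [0.1, 0, -3.5, 0, 0, 0, 1]
    - [0, 0, -3.5, 0, 0, 0, 1]

```text
time_s: 2.18
tool_pos: [429.2, 310.3, 138.3]
ee_rot: [0.095, 0.995, 0.001, 0.001]
wrist_force: [1.7, -0.4, -0.3]
width: 85.7
grasp_force: 0.0
```

Request:
step_arm:
  commands:
    - [0, 0, -3.5, 0, 0, 0, 1]
    - [0, 0, -3, 0, 0, 0, 1]
    - [0, 0, -2, 0, 0, 0, 1]
    - [0, 0, 0, 0, 0, 0, 1]
    - [0, 0, 0, 0, 0, 0, 1]

```text
time_s: 2.6
tool_pos: [428.2, 308.1, 53.4]
ee_rot: [0.096, 0.995, -0.001, -0.001]
wrist_force: [-0.7, 0.8, 0.6]
width: 85.8
grasp_force: 0.0
```

Run:
```python
from h import *
S=manip.camera("scene");T=manip.camera("top")
cv2.imwrite("pics/pre.png",np.hstack([cv2.resize(S[190:300,350:460],(400,400),interpolation=2),cv2.resize(T[190:290,190:290],(400,400),interpolation=2)]))
print(manip.sense()["tool_pos"],manip.sense()["ee_rot"])
```

```text
[429.59209169 308.75709715  55.27460338] [9.63155636e-02 9.95350437e-01 4.81097028e-04 7.67497079e-04]
```

View pics/pre.png

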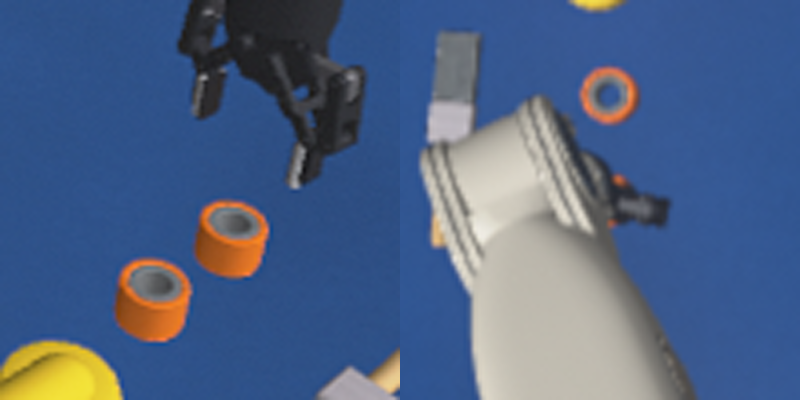

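The crop shows the open gripper straddling the nearest drum, at (230,240) in the left half, with a finger on each side. Descending to grip.

Request:
step_arm:
  commands:
    - [0, 0.1, -2.5, 0, 0, 0, 1]
    - [0, 0, -1.5, 0, 0, 0, 1]
    - [0, 0, -1.0, 0, 0, 0, 1]
    - [0, 0, 0, 0, 0, 0, 0.4]
    - [0, 0, 0, 0, 0, 0, 0.4]
  newtons: 40

```text
time_s: 3.12
tool_pos: [429.2, 309.6, 4.7]
ee_rot: [0.096, 0.995, 0.0, 0.0]
wrist_force: [0.3, 0.1, 0.4]
width: 63.6
grasp_force: 0.0
```

Request:
step_arm:
  commands:
    - [0, 0, 0, 0, 0, 0, 0.3]
    - [0, 0, 0, 0, 0, 0, 0.3]
    - [0, 0, 0, 0, 0, 0, 0.3]
    - [0, 0, 0, 0, 0, 0, 0.3]
    - [0, 0, 0, 0, 0, 0, 0.3]
  newtons: 40

```text
time_s: 3.53
tool_pos: [428.9, 309.4, 4.2]
ee_rot: [0.096, 0.995, 0.0, 0.0]
wrist_force: [-0.7, -0.2, -0.1]
width: 25.9
grasp_force: 0.0
```

Run:
```python
from h import *
S=manip.camera("scene");T=manip.camera("top")
cv2.imwrite("pics/miss.png",np.hstack([cv2.resize(S[210:320,350:460],(400,400),interpolation=2),cv2.resize(T[190:290,190:290],(400,400),interpolation=2)]))
```

```text
(no output)
```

View pics/miss.png

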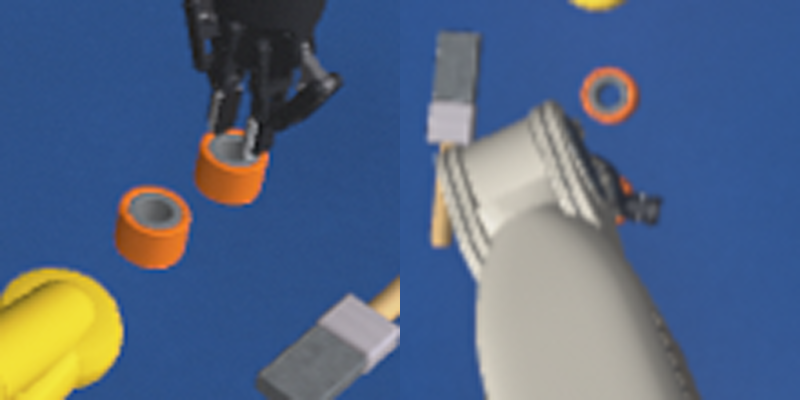

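Run:
```python
from h import *
print(manip.sense()["tool_pos"])
for z in(4,20,34,45): print(z,proj("scene",(429,309.5,z)), "tips", [np.round(proj("scene",(429+s*.19*15,309.5+s*.98*15,z)),1) for s in(-1,1)])
for z in(54,67,90,100): print(z,"open tips", [np.round(proj("scene",(429+s*.19*45,309.5+s*.98*45,z)),1) for s in(-1,1)])
S=manip.camera("scene");c=[k for k in blobs(S,(4,120,80),(16,255,255),40)]
print([cv2.boundingRect(k) for k in c])
```

```text
[428.8251609  309.38171524   4.0213194 ]
4 [411.7024551  258.87355188] tips [array([407.9, 255.7]), array([415.6, 262.1])]
20 [412.67128337 254.5348213 ] tips [array([408.8, 251.4]), array([416.6, 257.7])]
34 [413.53320885 250.67483645] tips [array([409.6, 247.6]), array([417.5, 253.8])]
45 [414.21994831 247.59939204] tips [array([410.3, 244.5]), array([418.3, 250.8])]
54 open tips [array([403.1, 236. ]), array([427.3, 254.7])]
67 open tips [array([403.8, 232.3]), array([428.2, 250.9])]
90 open tips [array([405.1, 225.7]), array([429.9, 244.1])]
100 open tips [array([405.7, 222.8]), array([430.7, 241.1])]
[(404, 325, 26, 29), (474, 310, 27, 27), (382, 261, 20, 23), (404, 246, 20, 20)]
```

The fingers closed at width 26 without touching the drum, and the drum hasn't moved. In the images the fingertips are at z≈40, while the reported TCP is 4, so the true tips are about 35 mm above the reported TCP. I'll reopen and go lower in small steps, watching the force.

Request:
step_arm:
  commands:
    - [0, 0, 0.5, 0, 0, 0, 1]
    - [0, 0, 0, 0, 0, 0, 1]
    - [0, 0, 0, 0, 0, 0, 1]
    - [0, 0, 0, 0, 0, 0, 1]
    - [0, 0, 0, 0, 0, 0, 1]

```text
time_s: 4.1
tool_pos: [428.8, 309.4, 8.8]
ee_rot: [0.096, 0.995, 0.0, 0.0]
wrist_force: [-0.2, 0.7, 0.4]
width: 83.8
grasp_force: 0.0
```

Request:
step_arm:
  commands:
    - [0, 0, 0, 0, 0, 0, 1]
    - [0, 0, 0, 0, 0, 0, 1]
    - [0, 0, 0, 0, 0, 0, 1]
    - [0, 0, -0.5, 0, 0, 0, 1]
    - [0, 0, -0.5, 0, 0, 0, 1]

```text
time_s: 4.52
tool_pos: [428.9, 309.5, -1.4]
ee_rot: [0.096, 0.995, 0.0, 0.0]
wrist_force: [-0.3, -0.2, -0.1]
width: 85.5
grasp_force: 0.0
```

Request:
step_arm:
  commands:
    - [0, 0, -0.5, 0, 0, 0, 1]
    - [0, 0, -0.5, 0, 0, 0, 1]
    - [0, 0, -0.5, 0, 0, 0, 1]
    - [0, 0, 0, 0, 0, 0, 1]
    - [0, 0, 0, 0, 0, 0, 1]

```text
time_s: 4.93
tool_pos: [428.5, 309.2, -16.6]
ee_rot: [0.096, 0.995, -0.0, -0.0]
wrist_force: [-0.3, -0.4, -0.2]
width: 85.3
grasp_force: 0.0
```

Run:
```python
from h import *
S=manip.camera("scene");T=manip.camera("top")
cv2.imwrite("pics/low.png",np.hstack([cv2.resize(S[190:290,370:470],(400,400),interpolation=2),cv2.resize(T[210:270,215:275],(400,400),interpolation=2)]))
print(manip.sense()["tool_pos"],manip.sense()["wrist_force"])
```

```text
[428.88894093 309.4143275  -16.04148224] [0.25538467 0.57641443 0.52724112]
```

View pics/low.png

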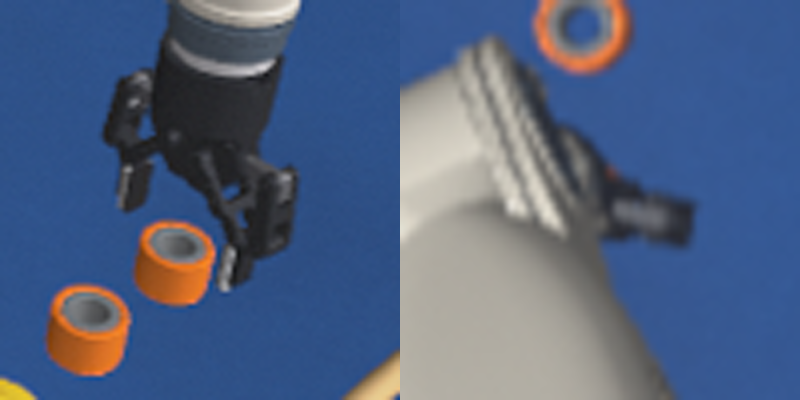

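The fingers are now beside the drum's upper part, at (427,262) and (402,242) in the scene view, with no contact force. That confirms the offset of about +33 mm along the tool. Lowering 12 mm more and gripping.

Request:
step_arm:
  commands:
    - [0, 0, -0.6, 0, 0, 0, 1]
    - [0, 0, -0.6, 0, 0, 0, 1]
    - [0, 0, 0, 0, 0, 0, 0.3]
    - [0, 0, 0, 0, 0, 0, 0.3]
    - [0, 0, 0, 0, 0, 0, 0.3]
  newtons: 40

```text
time_s: 5.45
tool_pos: [428.7, 309.3, -28.2]
ee_rot: [0.096, 0.995, -0.0, -0.0]
wrist_force: [-0.9, -0.8, 2.3]
width: 51.8
grasp_force: 2.2
```

Request:
step_arm:
  commands:
    - [0, 0, 0, 0, 0, 0, 0.3]
    - [0, 0, 0, 0, 0, 0, 0.3]
    - [0, 0, 0, 0, 0, 0, 0.3]
    - [0, 0, 0, 0, 0, 0, 0.3]
    - [0, 0, 0, 0, 0, 0, 0.3]

```text
time_s: 5.87
tool_pos: [428.8, 309.3, -27.8]
ee_rot: [0.096, 0.995, 0.0, 0.0]
wrist_force: [-2.2, -0.5, 5.6]
width: 48.7
grasp_force: 41.9
```

Request:
step_arm:
  commands:
    - [0, 0, 2, 0, 0, 0, 0.3]
    - [0, 0, 3.5, 0, 0, 0, 0.3]
    - [0, 0, 4, 0, 0, 0, 0.3]
    - [0, 0, 4, 0, 0, 0, 0.3]
    - [0, 0, 4, 0, 0, 0, 0.3]

```text
time_s: 6.28
tool_pos: [428.3, 309.2, 148.5]
ee_rot: [0.096, 0.995, -0.0, -0.0]
wrist_force: [1.1, 1.0, -1.4]
width: 48.8
grasp_force: 42.1
```

Request:
step_arm:
  commands:
    - [1, -3, 1.7, 0, 0, 0, 0.3]
    - [1.2, -3.3, 1.7, 0, 0, 0, 0.3]
    - [1.2, -3.3, 1.7, 0, 0, 0, 0.3]
    - [1.2, -3.3, 1.8, 0, 0, 0, 0.3]
    - [1.2, -3.3, 1.8, 0, 0, 0, 0.3]

```text
time_s: 6.7
tool_pos: [486.8, 145.9, 234.6]
ee_rot: [0.096, 0.995, 0.0, -0.0]
wrist_force: [1.5, -0.0, -2.2]
width: 48.7
grasp_force: 42.2
```

Request:
step_arm:
  commands:
    - [1.2, -3.3, 0, -1.14, -5.89, 0, 0.3]
    - [1.2, -3.3, 0, -1.14, -5.89, 0, 0.3]
    - [1.2, -3.3, 0, -1.14, -5.89, 0, 0.3]
    - [1.2, -3.3, 0, -1.14, -5.89, 0, 0.3]
    - [1.1, -3.2, 0, -1.14, -5.89, 0, 0.3]

```text
time_s: 7.12
tool_pos: [546.0, -18.2, 234.7]
ee_rot: [0.093, 0.961, -0.025, 0.261]
wrist_force: [1.1, -0.4, -2.4]
width: 49.0
grasp_force: 42.2
```

```bash
cat >> h.py <<'E'
from scipy.spatial.transform import Rotation as Ro
SEAT=np.array([610.5,-29.6,120.]);Z=np.array([-.491,.095,.866])
def look(tag,dr=-28.,box=(210,150,330,250)):
    S=manip.camera("scene");T=manip.camera("top");s=manip.sense();R=Ro.from_quat(s["ee_rot"]).as_matrix();t=s["tool_pos"]
    print("tool",np.round(t,1),"zt",np.round(R[:,2],3),"rotvec to goal deg",np.round(np.degrees(Ro.align_vectors([-Z],[R[:,2]])[0].as_rotvec()),1),"F",np.round(s["wrist_force"],1),"w",s["width"])
    mid=t+(dr-17)*R[:,2];alt=t+np.array([0,0,-dr])-17*R[:,2]
    print("drum mid expect(tool)",np.round(mid,1),proj("scene",mid),proj("top",mid)," (world)",proj("scene",alt),proj("top",alt))
    for n,im in(("scene",S),("top",T)):
        for c in blobs(im,(4,120,80),(16,255,255),15):
            b=cv2.boundingRect(c);m=cv2.moments(c)
            print(n,b,np.round((m["m10"]/m["m00"],m["m01"]/m["m00"]),1))
    np.save(f"pics/{tag}S.npy",S);np.save(f"pics/{tag}T.npy",T)
    return S,T
def crop(tag,im,x0,y0,x1,y1,k): cv2.imwrite(f"pics/{tag}.png",cv2.resize(im[y0:y1,x0:x1],None,fx=k,fy=k,interpolation=2))
E
python3 - <<'E'
from h import *
S,T=look("a")
cv2.imwrite("pics/tilt.png",np.hstack([cv2.resize(S[130:230,240:340],(400,400),interpolation=2),cv2.resize(T[140:240,280:380],(400,400),interpolation=2)]))
E
```

```text
tool [542.8 -19.5 231.1] zt [ 0.491 -0.098 -0.866] rotvec to goal deg [ 0.1 -0.   0.1] F [-0.6  0.  -2. ] w 48.75033384573798
drum mid expect(tool) [520.7 -15.1 270.1] [309.30839109 142.2029563 ] [330.80318683 210.81958705]  (world) [304.93123957 141.98309046] [331.74902241 206.51957916]
scene (404, 325, 26, 29) [416.7 339. ]
scene (474, 310, 27, 27) [487.2 322.8]
scene (382, 261, 20, 23) [391.4 272.1]
scene (300, 132, 16, 20) [307.1 141.8]
top (169, 214, 15, 14) [176.4 220.4]
top (236, 207, 13, 14) [241.9 213.3]
top (324, 203, 16, 13) [332.6 207.3]
top (194, 174, 14, 13) [200.5 179.9]
```

View pics/tilt.png

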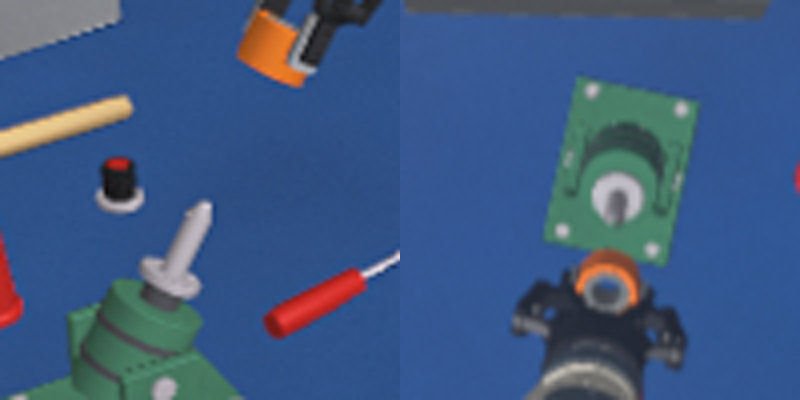

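```bash
cat >> h.py <<'E'
def ext(n,mid,ax=Z,r=25,h=17):
    a=np.cross(ax,[0,1,0]);a/=np.linalg.norm(a);b=np.cross(ax,a);t=np.linspace(0,2*np.pi,90)
    P=np.array([proj(n,mid+s*ax*h+r*(np.cos(u)*a+np.sin(u)*b)) for s in(-1,1) for u in t]);return np.round(np.r_[P.min(0),P.max(0)],1)
E
python3 - <<'E'
from h import *
for nm,m in(("tool",np.array([520.7,-15.1,270.1])),("world",np.array([520.7-14,-15.1+2.8,270.1]) )):
    print(nm,"scene",ext("scene",m),"top",ext("top",m))
m=np.array([520.7,-15.1,270.1]);alt=np.array([542.8,-19.5,231.1])+[0,0,28]+17*Z
print("alt",alt,ext("scene",alt),ext("top",alt))
S=np.load("pics/aS.npy");T=np.load("pics/aT.npy")
print(T[200:222,320:344,2]);print(S[128:156,296:320,2])
s=manip.sense();print(s["tool_pos"],s["joints"])
E
```

```text
tool scene [298.4 132.4 320.2 151.9] top [322.7 201.7 338.8 220. ]
world scene [302.9 131.4 324.5 150.8] top [321.8 205.9 337.9 224.3]
alt [534.453 -17.885 273.822] [293.9 132.1 315.9 151.8] [323.6 197.4 339.8 215.7]
[[ 73  75  75  73  74  73  73  73  73  73  72  74  74  73  74  74  74  76
   75  74  74  83 109 103]
 [ 57  60  63  62  65  70  73  73  75  77  77  73  81  79  75  75  74  75
   76  75  79 126 165 165]
 [ 51  50  51  52  54  58  60  66  94 120 122 115 114 112 103  88  79  77
   75  74  81 136 185 191]
 [ 50  50  51  50  50  48  60 101 134 147 144 136 131 129 124 116 103  88
   76  73  77 110 159 163]
 [ 52  50  51  49  49  60 106 142 153 150 141 133 129 128 128 127 123 111
   82  70  74  85 110 109]
 [ 52  51  51  49  56 104 145 158 157 153 143 137 136 132 129 127 126 123
   97  69  60  63  66  68]
 [ 51  49  53  70  74 125 159 163 186 210 214 217 211 185 161 139 126 123
  114  81  55  49  49  54]
 [ 48  42  52  82  85 148 193 219 231 227 218 220 228 212 218 204 154 125
  118  90  59  49  50  50]
 [ 46  38  50  81  94 188 231 226 219 184 160 157 174 171 207 234 220 155
 
[... 3583 characters left out ...]
  47  48  48  48  46  43  39  39  93 163 209 224 220
  207 161  53  42  43  47]
 [ 46  50  45  45  45  46  47  47  47  46  46  45  42  37  35  45 108 156
  156 119  41  46  45  46]
 [ 46  46  47  47  46  48  47  47  47  47  45  46  47  47  44  41  40  37
   38  39  43  46  47  46]
 [ 48  47  46  45  47  49  49  48  46  46  46  49  48  46  46  47  46  45
   45  46  46  46  48  46]
 [ 48  47  48  46  47  46  46  47  49  48  46  46  47  46  47  46  47  48
   46  47  46  46  46  47]
 [ 47  47  46  47  47  46  47  48  46  45  47  47  46  46  48  46  48  46
   46  48  46  46  44  48]]
[542.75234684 -19.48241867 231.10499932] [-0.18749139 -0.1148424  -0.44597833  0.71558895 -0.00474182  0.00789064]
```

The tilt picture shows the drum at scene (308,142) and top (332,208), which fits the offset being along the tool. The spindle tip is clear below at (291,180). The drum's underside is 28 mm behind the reported TCP along the tool. Moving to 17 mm short of the tip, on the axis.

Request:
step_arm:
  commands:
    - [1, -0.1, -1.6, 0, 0, 0, 0.3]
    - [1, -0.1, -1.6, 0, 0, 0, 0.3]
    - [1, -0.1, -1.6, 0, 0, 0, 0.3]
    - [1, -0.1, -1.6, 0, 0, 0, 0.3]
    - [0.45, -0.15, -0.6, 0, 0, 0, 0.3]

```text
time_s: 7.63
tool_pos: [590.2, -21.5, 161.3]
ee_rot: [0.093, 0.962, -0.024, 0.256]
wrist_force: [0.4, -0.2, -2.2]
width: 48.8
grasp_force: 42.2
```

Request:
step_arm:
  commands:
    - [0, 0, 0, 0, 0, 0, 0.3]
    - [0, 0, 0, 0, 0, 0, 0.3]
    - [0, 0, 0, 0, 0, 0, 0.3]
    - [0, 0, 0, 0, 0, 0, 0.3]
    - [0, 0, 0, 0, 0, 0, 0.3]

```text
time_s: 8.05
tool_pos: [590.4, -22.1, 164.9]
ee_rot: [0.093, 0.961, -0.024, 0.258]
wrist_force: [0.0, 0.3, -1.4]
width: 48.8
grasp_force: 42.3
```

```bash
cat >> h.py <<'E'
def axis(off=28.):
    # object's underside lies 'off' behind reported TCP along tool
    P=[];
    s=manip.sense();R=Ro.from_quat(s["ee_rot"]).as_matrix();b=s["tool_pos"]-off*R[:,2]-SEAT;k=b@Z
    print("tool",np.round(s["tool_pos"],1),"underside s=",round(k,1),"move needed xyz mm",np.round(-(b-k*Z),1),"turn",np.round(np.degrees(Ro.align_vectors([-Z],[R[:,2]])[0].as_rotvec()),1))
E
python3 - <<'E'
from h import *
axis();S,T=look("b");axis()
m=manip.sense()["tool_pos"]+45*Z
print("pred",ext("scene",m),ext("top",m))
cv2.imwrite("pics/pre2.png",np.hstack([cv2.resize(S[140:220,250:330],(400,400),interpolation=2),cv2.resize(T[170:230,305:365],(400,400),interpolation=2)]))
E
```

```text
tool [590.4 -22.1 164.9] underside s= 77.5 move needed xyz mm [-4.1 -2.8 -2. ] turn [ 0.   0.1 -0. ]
tool [590.3 -22.1 164.6] zt [ 0.492 -0.095 -0.866] rotvec to goal deg [0.  0.1 0. ] F [ 0.4 -0.2 -1.3] w 49.10099615803124
drum mid expect(tool) [568.1 -17.8 203.6] [295.7991452  168.57315089] [331.13772255 198.37184928]  (world) [291.36548453 168.58886609] [332.02263604 194.22164118]
scene (404, 325, 26, 29) [416.7 339. ]
scene (474, 310, 27, 27) [487.2 322.8]
scene (382, 261, 20, 23) [391.4 272.1]
scene (287, 159, 16, 20) [293.8 169.2]
top (169, 214, 15, 14) [176.4 220.4]
top (236, 207, 13, 14) [241.9 213.3]
top (324, 191, 15, 13) [332.1 194.9]
top (194, 174, 14, 13) [200.6 179.9]
tool [590.3 -22.1 164.6] underside s= 77.3 move needed xyz mm [-3.9 -2.8 -1.9] turn [0.  0.1 0. ]
pred [285.  158.9 306.5 178.3] [323.4 189.6 338.8 207.2]
```

View pics/pre2.png

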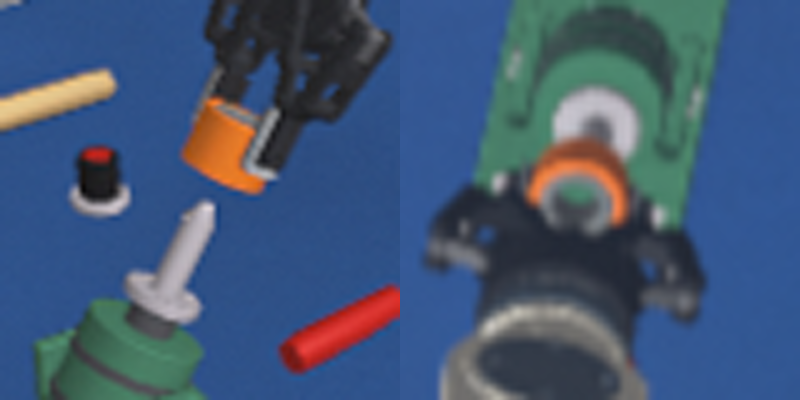

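The drum at scene (295,169) is lined up with the spindle axis in the scene view. The top view asks for a slight shift of (-2.6,-2.3,-1.5) mm. Applying it and entering the taper.

Request:
step_arm:
  commands:
    - [-0.26, -0.23, -0.15, 0, 0, 0, 0.3]
    - [0.4, -0.08, -0.7, 0, 0, 0, 0.3]
    - [0.45, -0.09, -0.8, 0, 0, 0, 0.3]
    - [0.45, -0.09, -0.8, 0, 0, 0, 0.3]
    - [0, 0, 0, 0, 0, 0, 0.3]

```text
time_s: 8.57
tool_pos: [600.5, -27.2, 136.7]
ee_rot: [0.093, 0.962, -0.024, 0.256]
wrist_force: [-0.9, 0.5, -1.9]
width: 49.0
grasp_force: 42.3
```

Run:
```python
from h import *
S,T=look("c");axis()
m=manip.sense()["tool_pos"]+45*Z
print("pred",ext("scene",m),ext("top",m))
print(T[182:206,322:342,2]);
```

```text
tool [600.5 -27.1 138.2] zt [ 0.489 -0.095 -0.867] rotvec to goal deg [-0.  -0.1  0. ] F [-0.5  0.6 -1.6] w 48.78637676298346
drum mid expect(tool) [578.5 -22.8 177.2] [291.94585444 177.35693592] [332.34962241 196.17502957]  (world) [287.55223003 177.45226594] [333.21834252 192.10748364]
scene (404, 325, 26, 29) [416.7 339. ]
scene (474, 310, 27, 27) [487.2 322.8]
scene (382, 261, 20, 23) [391.4 272.1]
scene (283, 169, 16, 19) [289.9 178.8]
top (169, 214, 15, 14) [176.4 220.4]
top (236, 207, 13, 14) [241.9 213.3]
top (326, 189, 14, 12) [333.4 192.8]
top (194, 174, 14, 13) [200.5 179.9]
tool [600.5 -27.1 138.2] underside s= 48.9 move needed xyz mm [-0.3 -0.5 -0.1] turn [-0.  -0.1  0. ]
pred [281.3 167.8 302.6 187. ] [324.7 187.6 339.9 204.9]
[[ 77  73  69  66  71  76  76  75  75  77  85  90  88  86  80  75  75  76
   76  76]
 [ 73  72  64  70  75  76  75  76  90 110 130 150 146 141 118  95  80  75
   75  76]
 [ 73  72  60  71  76  74  75  98 139 163 174 186 184 181 170 151 118  86
   75  75]
 [ 72  72  58  70  76  74  90 160 182 189 191 191 190 190 191 186 169 123
   84  75]
 [ 69  70
[... 991 characters left out ...]
 237 193
  101  81]
 [ 44  43  38  68 128 122 121  80  63  66  69  71  73  84 118 143 239 199
  104  81]
 [ 47  46  39  38  49  67 113  85  65  67  67  71  76  86 120 140 238 194
  100  65]
 [ 49  47  44  38  35  43  95  96  74  66  67  73  82 105 123 118 179 146
   76  44]
 [ 47  46  45  41  36  37  62  77  61  54  57  73  91 119 107  75  79  67
   43  35]
 [ 40  39  40  40  38  37  39  41  38  38  40  57  71  91  71  44  37  36
   34  35]
 [ 37  38  39  38  38  38  36  35  36  36  36  37  39  48  40  33  36  36
   37  41]
 [ 39  40  39  39  38  38  37  35  36  36  35  36  35  35  35  34  36  40
   47  51]
 [ 40  41  39  38  38  37  38  36  36  36  37  35  36  36  35  35  35  39
   46  57]]
```

Request:
step_arm:
  commands:
    - [0.27, -0.08, -0.52, 0, 0, 0, 0.3]
    - [0.29, -0.06, -0.52, 0, 0, 0, 0.3]
    - [0.29, -0.06, -0.52, 0, 0, 0, 0.3]
    - [0.29, -0.06, -0.52, 0, 0, 0, 0.3]
    - [0, 0, 0, 0, 0, 0, 0.3]

```text
time_s: 9.08
tool_pos: [612.0, -29.7, 117.0]
ee_rot: [0.093, 0.962, -0.024, 0.257]
wrist_force: [-0.1, -0.1, -2.3]
width: 49.0
grasp_force: 42.3
```

Run:
```python
from h import *
axis();s=manip.sense();print(s["wrist_force"],s["torque"])
```

```text
tool [612.  -29.7 117. ] underside s= 24.7 move needed xyz mm [ 0.1 -0.2  0.1] turn [-0.  -0.1  0. ]
[-0.11826711 -0.09475782 -2.27357244] [ 0.09918263  0.61763417 -0.04290923]
```

Request:
step_arm:
  commands:
    - [0.25, -0.05, -0.43, 0, 0, 0, 0.3]
    - [0.25, -0.05, -0.43, 0, 0, 0, 0.3]
    - [0.25, -0.05, -0.43, 0, 0, 0, 0.3]
    - [0.25, -0.05, -0.43, 0, 0, 0, 0.3]
    - [0, 0, 0, 0, 0, 0, 0.3]

```text
time_s: 9.5
tool_pos: [622.1, -31.7, 100.2]
ee_rot: [0.093, 0.962, -0.024, 0.257]
wrist_force: [-1.6, -0.3, -1.2]
width: 49.1
grasp_force: 42.3
```

Request:
step_arm:
  commands:
    - [0.05, -0.01, -0.09, 0, 0, 0, 0.3]
    - [0.05, -0.01, -0.09, 0, 0, 0, 0.3]
    - [0.05, -0.01, -0.09, 0, 0, 0, 0.3]
    - [0, 0, 0, 0, 0, 0, 0.3]
    - [0, 0, 0, 0, 0, 0, 0.3]

```text
time_s: 9.92
tool_pos: [623.6, -32.0, 98.8]
ee_rot: [0.093, 0.961, -0.024, 0.258]
wrist_force: [0.0, 0.1, -0.8]
width: 49.0
grasp_force: 42.3
```

Run:
```python
from h import *
axis();s=manip.sense();print(s["wrist_force"],s["torque"])
```

```text
tool [623.6 -32.   98.8] underside s= 3.0 move needed xyz mm [-0.8 -0.  -0.5] turn [0. 0. 0.]
[ 0.04569465  0.08289285 -0.76583984] [0.114793   0.62198573 0.01352911]
```

Request:
step_arm:
  commands:
    - [0.04, -0.01, -0.09, 0, 0, 0, 0.3]
    - [0, 0, 0, 0, 0, 0, 0.3]
    - [0.04, -0.01, -0.09, 0, 0, 0, 0.3]
    - [0, 0, 0, 0, 0, 0, 0.3]
    - [0, 0, 0, 0, 0, 0, 0.3]

```text
time_s: 10.33
tool_pos: [624.3, -32.2, 96.8]
ee_rot: [0.093, 0.961, -0.024, 0.258]
wrist_force: [-0.0, 0.4, -1.8]
width: 49.1
grasp_force: 42.3
```

Request:
step_arm:
  commands:
    - [0.02, 0, -0.05, 0, 0, 0, 0.3]
    - [0.03, 0, -0.05, 0, 0, 0, 0.3]
    - [0, 0, 0, 0, 0, 0, 0.3]
    - [0, 0, 0, 0, 0, 0, 0.3]
    - [0, 0, 0, 0, 0, 0, 0.3]

```text
time_s: 10.75
tool_pos: [624.9, -32.1, 95.9]
ee_rot: [0.093, 0.961, -0.024, 0.258]
wrist_force: [-0.5, -0.3, -0.4]
width: 48.8
grasp_force: 42.4
```

Run:
```python
from h import *
axis();s=manip.sense();print(s["wrist_force"],s["torque"])
```

```text
tool [624.9 -32.1  95.9] underside s= -0.2 move needed xyz mm [-0.6 -0.1 -0.3] turn [ 0. -0.  0.]
[-0.54112561 -0.31064883 -0.38314484] [ 0.11421661  0.66774422 -0.0229522 ]
```

Request:
step_arm:
  commands:
    - [0.04, -0.01, -0.08, 0, 0, 0, 0.3]
    - [0, 0, 0, 0, 0, 0, 0.3]
    - [0.04, -0.01, -0.08, 0, 0, 0, 0.3]
    - [0, 0, 0, 0, 0, 0, 0.3]
    - [0, 0, 0, 0, 0, 0, 0.3]

```text
time_s: 11.17
tool_pos: [625.0, -32.2, 95.8]
ee_rot: [0.093, 0.961, -0.025, 0.258]
wrist_force: [-18.7, 2.5, 19.5]
width: 49.1
grasp_force: 44.7
```

Run:
```python
from h import *
axis();s=manip.sense();print(s["wrist_force"],s["torque"])
```

```text
tool [625.  -32.2  95.8] underside s= -0.4 move needed xyz mm [-0.6 -0.1 -0.3] turn [0.  0.1 0. ]
[-18.6901326    2.51446054  19.51543434] [ 0.23165421  1.83285653 -0.14100319]
```

Firm contact of about 27 N along the axis at s≈0, so the drum is home. Easing back 1 mm, opening and retreating along the axis.

Request:
step_arm:
  commands:
    - [-0.05, 0.01, 0.09, 0, 0, 0, 0.3]
    - [0, 0, 0, 0, 0, 0, 1]
    - [0, 0, 0, 0, 0, 0, 1]
    - [0, 0, 0, 0, 0, 0, 1]
    - [0, 0, 0, 0, 0, 0, 1]

```text
time_s: 11.58
tool_pos: [625.4, -32.3, 95.0]
ee_rot: [0.093, 0.961, -0.024, 0.258]
wrist_force: [0.3, 0.4, -0.2]
width: 85.4
grasp_force: 0.0
```

Request:
step_arm:
  commands:
    - [0, 0, 0, 0, 0, 0, 1]
    - [0, 0, 0, 0, 0, 0, 1]
    - [-0.5, 0.1, 0.87, 0, 0, 0, 1]
    - [-1, 0.19, 1.73, 0, 0, 0, 1]
    - [-1.5, 0.28, 2.6, 0, 0, 0, 1]

```text
time_s: 12.0
tool_pos: [594.0, -26.5, 145.8]
ee_rot: [0.093, 0.962, -0.024, 0.256]
wrist_force: [0.5, -0.6, -0.7]
width: 85.4
grasp_force: 0.0
```

Request:
step_arm:
  commands:
    - [-1.5, 0.28, 2.6, 0, 0, 0, 1]
    - [-1.5, 0.28, 2.6, 0, 0, 0, 1]
    - [-0.5, 0.1, 0.87, 0, 0, 0, 1]
    - [0, -1, 0, 0, 0, 0, 1]
    - [0, -2, 0, 0, 0, 0, 1]

```text
time_s: 12.42
tool_pos: [560.0, -48.8, 209.5]
ee_rot: [0.092, 0.961, -0.024, 0.259]
wrist_force: [0.5, -0.3, -0.2]
width: 85.1
grasp_force: 0.0
```

Run:
```python
from h import *
S,T=look("d")
m=SEAT+17*Z;print("home pred",ext("scene",m),ext("top",m))
m=SEAT+27*Z;print("+10 pred",ext("scene",m),ext("top",m))
# cap in scene: red dot near (269,175)
for r in(((0,150,80),(4,255,255)),((172,120,80),(180,255,255))):
    for n,im in(("scene",S),("top",T)):
        for c in blobs(im,*r,4):
            b=cv2.boundingRect(c)
            if b[2]<14 and b[3]<14: print(n,b)
print(T[226:245,395:415].min(2)); print(T[226:245,395:415,2])
```

```text
tool [560.1 -51.4 208.3] zt [ 0.491 -0.096 -0.866] rotvec to goal deg [0.1 0.  0. ] F [ 0.2  0.4 -0.4] w 85.51193507209717
drum mid expect(tool) [538.  -47.1 247.3] [297.00363581 147.761137  ] [340.33794597 206.27799536]  (world) [292.62404594 147.59846684] [341.26864492 202.02878425]
scene (404, 325, 26, 29) [416.7 339. ]
scene (474, 310, 27, 27) [487.2 322.8]
scene (382, 261, 20, 23) [391.4 272.1]
scene (276, 184, 20, 19) [284.7 194.1]
top (169, 214, 15, 14) [176.4 220.4]
top (236, 207, 13, 14) [241.9 213.3]
top (327, 184, 14, 16) [333.5 191.4]
top (194, 174, 14, 13) [200.5 179.9]
home pred [274.1 182.9 295.1 202. ] [326.  182.4 340.8 199.2]
+10 pred [275.6 179.8 296.6 198.9] [325.8 183.5 340.7 200.4]
scene (266, 170, 6, 3)
scene (250, 97, 4, 4)
top (527, 295, 7, 6)
top (404, 232, 6, 6)
[[ 49  50  48  50  48  48  49  50  49  49  47  50  50  49  48  49  48  48
   49  49]
 [ 48  49  49  50  49  48  49  48  48  48  47  46  48  48  50  49  49  49
   48  48]
 [ 48  48  48  48  48  48  47  46  51  58  62  58  52  49  48  49  49  48
   49  49]
 [ 47  49  48  48  47  47  50  64  95 125 135
[... 2231 characters left out ...]
  48  48
   48  50]
 [ 48  48  48  46  77 166 163 110  53  44  98 133 138 116  75  63  53  49
   49  49]
 [ 48  48  48  46  58 128 175 164 112  72  61  72  84  91 107  75  52  48
   48  48]
 [ 48  47  47  46  47  71 131 161 160 152 148 150 153 124 107  69  50  48
   48  49]
 [ 48  48  49  47  46  47  65 105 135 153 164 157 145 104  65  50  48  49
   49  48]
 [ 48  48  48  48  48  47  48  53  70  93 106  95  78  57  48  46  48  49
   50  49]
 [ 49  48  48  48  49  48  47  46  48  49  53  50  49  48  47  49  48  49
   50  50]
 [ 48  48  48  47  48  48  47  48  48  47  48  47  49  49  49  49  49  49
   50  49]
 [ 48  47  49  48  48  49  48  47  47  49  48  47  49  49  49  49  49  48
   48  48]]
```

The drum at scene (276–296,184–203) matches its predicted home extents. Now the cap: untilting and moving above it at about (456,-302).

Request:
step_arm:
  commands:
    - [-1.5, -3.6, 0.5, 1.14, 5.89, 0, 1]
    - [-1.5, -3.6, 0.5, 1.14, 5.89, 0, 1]
    - [-1.5, -3.6, 0, 1.14, 5.89, 0, 1]
    - [-1.5, -3.6, 0, 1.14, 5.89, 0, 1]
    - [-1.5, -3.6, 0, 1.14, 5.89, 0, 1]

```text
time_s: 12.93
tool_pos: [484.4, -231.3, 218.9]
ee_rot: [0.096, 0.995, 0.0, -0.002]
wrist_force: [1.1, 0.3, -0.2]
width: 85.5
grasp_force: 0.0
```

Request:
step_arm:
  commands:
    - [-1.5, -3.5, -1.5, 0, 0, 0, 1]
    - [-1.4, -3.5, -3, 0, 0, 0, 1]
    - [0, 0, -3.5, 0, 0, 0, 1]
    - [0, 0, -3, 0, 0, 0, 1]
    - [0, 0, 0, 0, 0, 0, 1]

```text
time_s: 13.35
tool_pos: [455.3, -293.5, 106.1]
ee_rot: [0.097, 0.995, 0.003, -0.004]
wrist_force: [-0.4, 0.2, -1.2]
width: 85.6
grasp_force: 0.0
```

Run:
```python
from h import *
s=manip.sense();print(s["tool_pos"],Ro.from_quat(s["ee_rot"]).as_matrix().round(3))
print("skirt",onz("top",(404.9,235),4),"dot",onz("top",(406.8,234.5),40),"tri",tri((406.8,234.5),(268.5,171)),"pred scene dot",proj("scene",onz("top",(406.8,234.5),40)))
```

```text
[ 455.28854244 -293.53885115  106.09191436] [[-0.981  0.193 -0.007]
 [ 0.193  0.981  0.006]
 [ 0.008  0.005 -1.   ]]
skirt [ 455.24868482 -303.62435482    4.        ] dot [ 456.00965211 -304.18845118   40.        ] tri (array([ 456.18773236, -304.88828765,   36.43579408]), np.float64(0.14603173248157975)) pred scene dot [268.62428002 170.20530436]
```

Request:
step_arm:
  commands:
    - [0, -0.25, 0, 0, 0, 0, 1]
    - [0, 0, -2, 0, 0, 0, 1]
    - [0, 0, -2, 0, 0, 0, 1]
    - [0, 0, 0, 0, 0, 0, 1]
    - [0, 0, 0, 0, 0, 0, 1]

```text
time_s: 13.77
tool_pos: [458.7, -297.7, 73.6]
ee_rot: [0.096, 0.995, -0.0, 0.0]
wrist_force: [0.2, 0.6, 0.6]
width: 85.4
grasp_force: 0.0
```

Run:
```python
from h import *
s=manip.sense();print(s["tool_pos"],Ro.from_quat(s["ee_rot"]).as_matrix().round(3)[:,2])
```

```text
[ 458.74609896 -297.73469364   73.56010848] [ 0.001 -0.001 -1.   ]
```

Request:
step_arm:
  commands:
    - [-0.3, -0.56, -1, 0, 0, 0, 1]
    - [0, 0, -2, 0, 0, 0, 1]
    - [0, 0, -2, 0, 0, 0, 1]
    - [0, 0, -1.5, 0, 0, 0, 1]
    - [0, 0, -1, 0, 0, 0, 1]

```text
time_s: 14.18
tool_pos: [455.2, -303.8, -3.4]
ee_rot: [0.096, 0.995, -0.0, 0.0]
wrist_force: [0.2, 0.1, 0.3]
width: 85.4
grasp_force: 0.0
```

Request:
step_arm:
  commands:
    - [0, 0, 0, 0, 0, 0, 1]
    - [0, 0, 0, 0, 0, 0, 1]
    - [0, 0, -0.6, 0, 0, 0, 1]
    - [0, 0, -0.6, 0, 0, 0, 1]
    - [0, 0, 0, 0, 0, 0, 1]

```text
time_s: 14.6
tool_pos: [454.9, -303.2, -15.6]
ee_rot: [0.096, 0.995, 0.0, -0.0]
wrist_force: [-0.2, 0.6, -0.3]
width: 85.4
grasp_force: 0.0
```

Request:
step_arm:
  commands:
    - [0.05, 0, -0.5, 0, 0, 0, 1]
    - [0, 0, 0, 0, 0, 0, 0.2]
    - [0, 0, 0, 0, 0, 0, 0.2]
    - [0, 0, 0, 0, 0, 0, 0.2]
    - [0, 0, 0, 0, 0, 0, 0.2]
  newtons: 40

```text
time_s: 15.02
tool_pos: [455.6, -303.4, -19.9]
ee_rot: [0.096, 0.995, -0.0, 0.0]
wrist_force: [0.7, -0.8, 0.4]
width: 38.6
grasp_force: 0.0
```

Request:
step_arm:
  commands:
    - [0, 0, 0, 0, 0, 0, 0.2]
    - [0, 0, 0, 0, 0, 0, 0.2]
    - [0, 0, 0, 0, 0, 0, 0.2]
    - [0, 0, 0, 0, 0, 0, 0.2]
    - [0, 0, 0, 0, 0, 0, 0.2]

```text
time_s: 15.43
tool_pos: [455.7, -303.4, -19.8]
ee_rot: [0.096, 0.995, -0.0, 0.0]
wrist_force: [-1.4, 1.6, 6.0]
width: 30.8
grasp_force: 39.8
```

Run:
```python
from h import *
S=manip.camera("scene");T=manip.camera("top")
crop("capgrip",S,230,130,310,190,8)
s=manip.sense();print(s["tool_pos"],s["wrist_force"])
```

```text
[ 455.69695991 -303.38891173  -19.71696465] [-0.2350114   1.3335876   5.17659768]
```

View pics/capgrip.png

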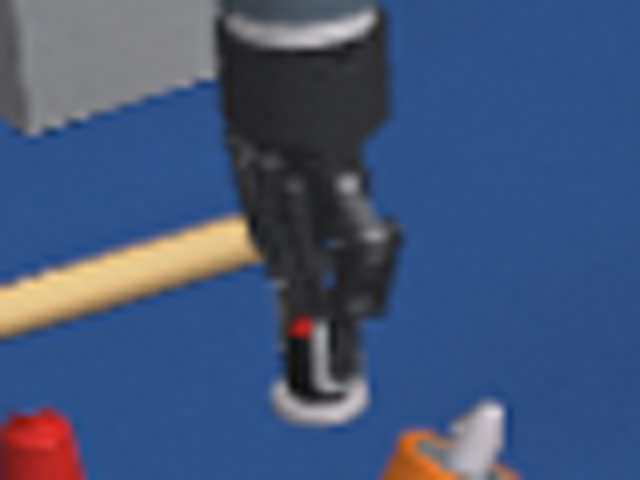

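The cap is held on its knob (width 31), with the pads just above the skirt, near scene (270,175). Lifting and carrying it to the spindle.

Request:
step_arm:
  commands:
    - [0, 0, 2, 0, 0, 0, 0.2]
    - [0, 0, 3.5, 0, 0, 0, 0.2]
    - [0, 0, 4, 0, 0, 0, 0.2]
    - [0, 0, 4, 0, 0, 0, 0.2]
    - [0, 0, 4, 0, 0, 0, 0.2]

```text
time_s: 15.95
tool_pos: [455.1, -302.9, 156.5]
ee_rot: [0.096, 0.995, 0.0, -0.0]
wrist_force: [1.3, -1.1, -1.3]
width: 30.9
grasp_force: 39.8
```

Request:
step_arm:
  commands:
    - [1, 2.8, 1.2, 0, 0, 0, 0.2]
    - [1, 2.8, 1.2, 0, 0, 0, 0.2]
    - [1, 2.8, 1.2, 0, 0, 0, 0.2]
    - [1, 2.8, 1.2, 0, 0, 0, 0.2]
    - [1, 2.8, 1.2, 0, 0, 0, 0.2]

```text
time_s: 16.37
tool_pos: [505.7, -162.0, 215.4]
ee_rot: [0.097, 0.995, 0.0, -0.0]
wrist_force: [0.8, -0.2, -0.3]
width: 30.6
grasp_force: 39.9
```

Request:
step_arm:
  commands:
    - [1, 2.9, 0, -1.14, -5.89, 0, 0.2]
    - [1, 2.9, 0, -1.14, -5.89, 0, 0.2]
    - [1, 2.9, 0, -1.14, -5.89, 0, 0.2]
    - [1, 2.9, 0, -1.14, -5.89, 0, 0.2]
    - [1, 2.8, 0, -1.14, -5.89, 0, 0.2]

```text
time_s: 16.78
tool_pos: [555.6, -17.9, 215.8]
ee_rot: [0.093, 0.961, -0.024, 0.261]
wrist_force: [1.2, 0.1, -1.3]
width: 30.7
grasp_force: 39.9
```

Request:
step_arm:
  commands:
    - [0, 0, 0, 0, 0, 0, 0.2]
    - [0, 0, 0, 0, 0, 0, 0.2]
    - [0, 0, 0, 0, 0, 0, 0.2]
    - [0, 0, 0, 0, 0, 0, 0.2]
    - [0, 0, 0, 0, 0, 0, 0.2]

```text
time_s: 17.2
tool_pos: [556.5, -20.6, 215.3]
ee_rot: [0.094, 0.961, -0.025, 0.258]
wrist_force: [0.9, -0.1, -1.1]
width: 31.0
grasp_force: 40.0
```

Run:
```python
from h import *
axis(19.8)
```

```text
tool [556.5 -20.6 215.3] underside s= 129.7 move needed xyz mm [-0.   1.4 -0.1] turn [ 0. -0.  0.]
```

Request:
step_arm:
  commands:
    - [0.8, 0, -1.4, 0, 0, 0, 0.2]
    - [0.8, -0.12, -1.4, 0, 0, 0, 0.2]
    - [0.8, -0.15, -1.4, 0, 0, 0, 0.2]
    - [0.6, -0.15, -1.1, 0, 0, 0, 0.2]
    - [0.32, -0.08, -0.57, 0, 0, 0, 0.2]

```text
time_s: 17.62
tool_pos: [589.4, -25.6, 154.5]
ee_rot: [0.094, 0.962, -0.025, 0.256]
wrist_force: [0.0, -0.7, -0.6]
width: 30.7
grasp_force: 40.0
```

Request:
step_arm:
  commands:
    - [0, 0, 0, 0, 0, 0, 0.2]
    - [0, 0, 0, 0, 0, 0, 0.2]
    - [0, 0, 0, 0, 0, 0, 0.2]
    - [0, 0, 0, 0, 0, 0, 0.2]
    - [0, 0, 0, 0, 0, 0, 0.2]

```text
time_s: 18.03
tool_pos: [588.9, -24.4, 157.1]
ee_rot: [0.093, 0.961, -0.025, 0.258]
wrist_force: [-0.4, 0.2, -0.0]
width: 31.1
grasp_force: 39.9
```

Run:
```python
from h import *
axis(19.8);S=manip.camera("scene");axis(19.8)
b=SEAT+62*Z
print("skirt pred scene",ext("scene",b+4*Z,r=22,h=4))
print(S[150:186,276:304].min(2))
```

```text
tool [588.9 -24.4 157.1] underside s= 63.0 move needed xyz mm [ 0.4 -1.1  0.3] turn [0.  0.1 0. ]
tool [588.9 -24.3 157. ] underside s= 63.0 move needed xyz mm [ 0.5 -1.2  0.4] turn [ 0.   0.1 -0. ]
skirt pred scene [284.2 172.3 299.6 182.3]
[[46 47 45 ... 47 46 45]
 [48 46 47 ... 44 42 42]
 [46 49 46 ... 40 36 37]
 ...
 [47 46 43 ... 46 45 44]
 [46 45 42 ... 45 46 46]
 [45 46 43 ... 45 46 45]]
```

Request:
step_arm:
  commands:
    - [0.05, -0.12, 0.03, 0, 0, 0, 0.2]
    - [0.19, -0.04, -0.33, 0, 0, 0, 0.2]
    - [0.19, -0.04, -0.33, 0, 0, 0, 0.2]
    - [0.19, -0.04, -0.33, 0, 0, 0, 0.2]
    - [0.19, -0.03, -0.33, 0, 0, 0, 0.2]

```text
time_s: 18.5
tool_pos: [596.9, -27.1, 142.7]
ee_rot: [0.093, 0.961, -0.024, 0.257]
wrist_force: [-0.1, -1.3, -0.6]
width: 30.3
grasp_force: 40.0
```

Run:
```python
from h import *
axis(19.8);s=manip.sense();print(s["wrist_force"],s["torque"])
```

```text
tool [596.9 -27.1 142.7] underside s= 46.4 move needed xyz mm [ 0.5 -0.   0.3] turn [-0. -0.  0.]
[-0.0872713  -1.2747467  -0.64255607] [ 0.12643364  0.50688518 -0.02022949]
```

Request:
step_arm:
  commands:
    - [0.14, -0.02, -0.2, 0, 0, 0, 0.2]
    - [0.11, -0.02, -0.19, 0, 0, 0, 0.2]
    - [0.11, -0.02, -0.19, 0, 0, 0, 0.2]
    - [0.11, -0.02, -0.19, 0, 0, 0, 0.2]
    - [0, 0, 0, 0, 0, 0, 0.2]

```text
time_s: 18.92
tool_pos: [601.6, -27.8, 135.1]
ee_rot: [0.093, 0.962, -0.024, 0.257]
wrist_force: [-0.7, -0.6, -0.7]
width: 30.4
grasp_force: 40.0
```

Request:
step_arm:
  commands:
    - [0.04, -0.01, -0.08, 0, 0, 0, 0.2]
    - [0, 0, 0, 0, 0, 0, 0.2]
    - [0.04, -0.01, -0.08, 0, 0, 0, 0.2]
    - [0, 0, 0, 0, 0, 0, 0.2]
    - [0, 0, 0, 0, 0, 0, 0.2]

```text
time_s: 19.33
tool_pos: [602.4, -28.0, 134.1]
ee_rot: [0.093, 0.961, -0.024, 0.258]
wrist_force: [-0.5, 1.0, -1.2]
width: 30.6
grasp_force: 40.0
```

Run:
```python
from h import *
axis(19.8);s=manip.sense();print(s["wrist_force"],s["torque"])
```

```text
tool [602.4 -28.  134.1] underside s= 36.1 move needed xyz mm [ 0.1 -0.   0.1] turn [ 0. -0.  0.]
[-0.48358295  0.97403315 -1.23033929] [0.13431418 0.48025291 0.01698856]
```

Request:
step_arm:
  commands:
    - [0.04, -0.01, -0.08, 0, 0, 0, 0.2]
    - [0, 0, 0, 0, 0, 0, 0.2]
    - [0.04, -0.01, -0.08, 0, 0, 0, 0.2]
    - [0, 0, 0, 0, 0, 0, 0.2]
    - [0, 0, 0, 0, 0, 0, 0.2]

```text
time_s: 19.75
tool_pos: [603.1, -28.2, 132.3]
ee_rot: [0.093, 0.961, -0.024, 0.258]
wrist_force: [0.3, -0.2, -0.2]
width: 30.6
grasp_force: 39.9
```

Request:
step_arm:
  commands:
    - [0.04, -0.01, -0.08, 0, 0, 0, 0.2]
    - [0, 0, 0, 0, 0, 0, 0.2]
    - [0.03, -0.01, -0.05, 0, 0, 0, 0.2]
    - [0, 0, 0, 0, 0, 0, 0.2]
    - [0, 0, 0, 0, 0, 0, 0.2]

```text
time_s: 20.17
tool_pos: [603.6, -28.3, 131.9]
ee_rot: [0.093, 0.961, -0.025, 0.258]
wrist_force: [-9.3, 1.7, 9.6]
width: 30.8
grasp_force: 41.3
```

Run:
```python
from h import *
axis(19.8);s=manip.sense();print(s["wrist_force"],s["torque"])
```

```text
tool [603.6 -28.3 131.9] underside s= 33.6 move needed xyz mm [0.1 0.  0.1] turn [0. 0. 0.]
[-9.25171281  1.72512542  9.64927091] [ 0.23287535  1.19058133 -0.03093177]
```

Contact at s=33.6; the drum seated at -0.4, so that is exactly 34 mm above the flange, and the skirt is on the drum. Easing off, opening and retreating along the axis.

Request:
step_arm:
  commands:
    - [-0.03, 0.01, 0.05, 0, 0, 0, 0.2]
    - [0, 0, 0, 0, 0, 0, 1]
    - [0, 0, 0, 0, 0, 0, 1]
    - [0, 0, 0, 0, 0, 0, 1]
    - [0, 0, 0, 0, 0, 0, 1]

```text
time_s: 20.58
tool_pos: [603.6, -28.4, 131.5]
ee_rot: [0.093, 0.961, -0.024, 0.258]
wrist_force: [0.6, 0.9, -0.7]
width: 77.3
grasp_force: 0.0
```

Request:
step_arm:
  commands:
    - [0, 0, 0, 0, 0, 0, 1]
    - [0, 0, 0, 0, 0, 0, 1]
    - [-0.5, 0.1, 0.87, 0, 0, 0, 1]
    - [-1, 0.19, 1.73, 0, 0, 0, 1]
    - [-1.5, 0.28, 2.6, 0, 0, 0, 1]

```text
time_s: 21.0
tool_pos: [572.3, -22.5, 182.3]
ee_rot: [0.093, 0.962, -0.024, 0.256]
wrist_force: [0.1, -0.5, 0.3]
width: 85.7
grasp_force: 0.0
```

Request:
step_arm:
  commands:
    - [-1.5, 0.28, 2.6, 0, 0, 0, 1]
    - [-1.5, 0.28, 2.6, 0, 0, 0, 1]
    - [-1.5, 0, 0, 0, 0, 0, 1]
    - [-2, 0, 0, 0, 0, 0, 1]
    - [-2, 0, 0, 0, 0, 0, 1]

```text
time_s: 21.42
tool_pos: [487.6, -16.8, 236.7]
ee_rot: [0.093, 0.961, -0.025, 0.258]
wrist_force: [-0.2, 0.5, 0.1]
width: 85.5
grasp_force: 0.0
```

Run:
```python
from h import *
S,T=look("e")
print("drum home pred",ext("scene",SEAT+17*Z),"skirt",ext("scene",SEAT+38*Z,r=22,h=4),"knob",ext("scene",SEAT+58*Z,r=16,h=16))
cv2.imwrite("pics/fin.png",np.hstack([cv2.resize(S[140:220,240:320],(400,400),interpolation=2),cv2.resize(T[160:220,305:365],(400,400),interpolation=2)]))
```

```text
tool [486.1 -16.7 236.5] zt [ 0.492 -0.095 -0.866] rotvec to goal deg [0. 0. 0.] F [ 0.9 -0.4  0.7] w 85.09929638091945
drum mid expect(tool) [464.  -12.4 275.4] [324.74738608 135.31961937] [329.77185963 228.19883324]  (world) [320.63275921 135.05759481] [330.69911458 223.88795046]
scene (404, 325, 26, 29) [416.7 339. ]
scene (474, 310, 27, 27) [487.2 322.8]
scene (382, 261, 20, 23) [391.4 272.1]
scene (276, 185, 20, 18) [284.7 194.2]
top (169, 214, 15, 14) [176.4 220.4]
top (236, 207, 13, 14) [241.9 213.3]
top (327, 184, 14, 9) [334.2 186.5]
top (194, 174, 14, 13) [200.6 179.9]
drum home pred [274.1 182.9 295.1 202. ] skirt [280.1 180.9 295.4 191. ] knob [283.2 172.  298.3 187.5]
```

View pics/fin.png

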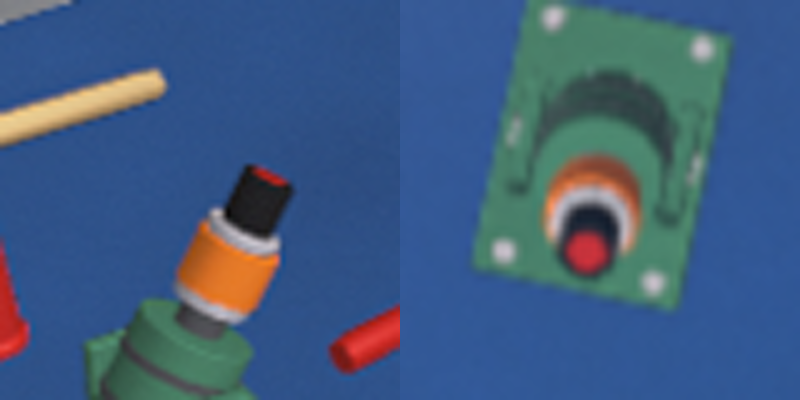

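The picture shows the drum on the flange at scene (285,194). The cap's skirt is flat on it, the red dot is at about (294,175), and the gripper is clear. Handing in.

```bash
python3 -c "
from rig import manip
print(manip.sign_off())"
```

```text
the job is handed in; nothing more can be done
None
```

The drum is home on the flange and the cap's skirt sits flat on it; the gripper is clear, and I handed the job in at about 21.5 s of the 62 s allowed (sign-off returned no verdict).

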